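# Tip the bit case flat and push it home against the bench stop

## Task

The black bit case has been left standing on its short end. With the fingertips alone, push it over from the lid side (the large face with the pale label) so that it falls onto its base, lid up; then, once it lies still, push it along the table until its far short end sits flat against the aluminium bench stop, and leave it there. Never lift or carry the case, and do not disturb the tin, the weight or the soil ring beside it.

Things in the scene. Friction and masses are not known exactly. Their poses are not given: they have to be found in the camera images.
- case: Closed black plastic bit case, box of 93 (x) x 130 (y) x 46 mm (z), about 0.25 kg; its lid stays shut. Origin: centre of the base (large face opposite the lid); z points from base out through the lid, y along the length, x to the hinge side. At the start it stands on its -y end, y axis up, lid roughly towards the robot, base roughly towards the bench stop, up to 0.25 rad off square to it.
- case_lid (a point): Centre of the lid's large outer face, the one with the pale label, 46 mm from case_base. The horizontal direction from case_lid to case_base is the way the standing case must fall. It tips once leaned past about 0.34 rad and then falls by itself.
- case_base (a point): Centre of the base, the large face that must lie on the table at the end.
- case_far_end (a point): Centre of the short end face (93 x 46 mm) that is uppermost at the start and must end against the stop. Tipped the right way, the case lands with this end about 20 to 70 mm short of the stop.
- case_foot (a point): Middle of the bottom edge about which the case tips: where its base meets the end it stands on. It stays on the table, at z about 0, through the whole job. When the case lies flat, its near short end rises 46 mm straight above this edge.
- bench_stop: Aluminium angle fixed to the table beyond the case: upright leg 240 mm long, 40 mm high, 5 mm thick, its foot (27 mm deep, three screws) on the far side. Origin: middle of the lower edge of its front face, at table height. x points horizontally from the front face to the back (roughly away from the robot), y along its length; the front face is the plane x = 0.
- tin: White round moisture tin with lid, 56 mm across, 36 mm high, left of the case's path. Origin: centre of its underside. Leave alone.
- weight: Steel weight with a knob, 42 mm across, 49 mm high, right of the case. Origin: centre of its underside. Leave alone.
- soil_ring: Flat steel ring filled with soil, 69 mm across, 20 mm high, right of the case's path. Origin: centre of its underside. Leave alone.
Not all that is in view belongs to the job. Of the things shaped like the case, the black one is meant.

How it is judged:
By the outcome, as a careful person would: the job done as asked, in the order asked, and still so for the second after the job is handed in, with the robot touching nothing.
It also fails if it takes over 40 s, if anything falls off the work surface, if the arm or the gripper's body presses on something with over 40 N, if the wrist force passes 120 N, or if a joint passes its speed limit or range.

## Robot

A 7-joint arm with a two-finger parallel gripper is mounted at the origin on a cart in front of the work surface, level with it; the furniture and walls round the work are solid. World frame = base frame: x ahead of the robot, y to its left, z up, the work surface at z = 0. Lengths are in m, angles in rad, forces in N, time in s.
With the tool pointing down it reaches from about 0.425 to 0.875 m from the base axis. Payload 4.7 kg.
Tool frame: the origin (TCP) lies on the centre line of the jaws, within the pads' length; the fingertips stand 17 mm ahead of it and the grasp point (between the pads) lies 2 mm behind it (manip.tips_ahead is the distance from the TCP to the fingertips, in m); z points along the fingers, y is the line along which they close (so a half turn about z gives the same grasp; the last joint's range is limited). The gripper opens to 87 mm and grips with 3 to 60 N. Pads are 19 mm wide; open, the fingers measure 117 mm over their backs; the gripper's body (75 mm by 190 mm) begins 51 mm behind the grasp point.
Start: joints at [1.134, 0.321, -0.07, 1.45, 0.023, 1.371, -0.057], TCP at [0.283, -0.585, 0.24] pointing down, gripper open.
Joint ranges: [-2.86, 2.86], [-0.3, 2.09], [-1.38, 1.24], [0.06, 2.45], [-1.56, 4.7], [0.09, 2.05], [-2.69, 2.69]. Speed limits (rad/s): [2.57, 2.57, 3.14, 3.14, 3.14, 3.14, 3.14].

## Interface

Orientations are given as a unit quaternion [x, y, z, w].
In Python, from station import manip gives the robot as it stands.
- The arm moves only by the tool play_rows, never from a script. Its argument "moves" is a list of rows, each an object with "dp": the shift along the tool's x, y, z normalised to -1 to 1, where 1 is 20 mm, a list of three; "spin": the turn about the tool's z normalised to -1 to 1, where 1 is 0.12 rad. In form: [{"dp": [tx, ty, tz], "spin": spin}, ...]. A call has exactly 8 rows; each row shifts and turns the commanded pose from where the row before left it, along the tool's axes as they then stand; what a row does not reach is not made up. A row lasts 1/8 s, in which the tool goes at most 62.5 mm and 10.7 degrees, less where a joint would pass 70% of its speed; a pose out of reach is approached as far as the arm can. A call with a number of a shift or a turn outside -1 to 1 is refused whole. A call with a gripper value outside its range is refused whole. "jaw" is the closure, from -1 (fully open) to 1 (shut), set as the call begins (left out, the last holds). The fingers move at their own pace and stop on an object; "force" is the grip in N (left out, the last holds). Time passes only in rows, so rows that do not move let the fingers close, or fill a call up. It gives the time, the measured TCP pose, the force, the opening and the grip force at its end, in the units of the state.
- manip.read_state(): the state, without advancing time (a new reading comes with each control period).
- manip.grab_frame(name): name is "side" or "top"; returns a dict with "color" (384x512x3 uint8, blue, green, red), "intrinsics" (3x3 intrinsics, pixels), "k1" (the pictures are not rectified: a ray, as slopes to the right and down, at radius r is drawn at 1 + k1 r^2 times it, then the intrinsics apply), "origin" and "attitude" of the camera in the world. Camera axes: x right, y down, z forward; pixel columns grow to the right and rows downward; lengths in m; the calibration is good to about 2 mm. A picture is of the moment at which its call begins. There is no depth.
- manip.sign_off(): hands the job in; it is judged then, once.
The state is a dict: "clock": time; "joint_pos": joint angles; "joint_velocities": joint speeds; "joint_efforts": joint torques, N m; "tcp_pos": TCP position; "tcp_rot": TCP orientation; "wrist_force": force on the tool from outside, world axes, zero at the start; "wrist_torque": the same for the moment, N m; "opening": finger opening in m; "grip_force": force on a finger pad.
Only numpy, scipy, OpenCV 4.12 (cv2) and the standard library are available. Lean on these libraries where they do the work, as an engineer would, in place of code of your own. Each camera call takes 0.05 s, during which the arm holds its last target. There are 200 camera calls.

## Working session

There is one attempt and no reset: what is moved stays moved. The work goes in short steps, Python scripts to look and compute and a tool call to move; the robot and the scene stay as the last step left them, time stands still between calls to the robot, and variables do not carry over. Pictures are saved under pics/ and viewed, at most 10 in all, crops included, and the job is handed in when it is done.

Besides the shell and the picture viewer there is one more tool, called after "Emit:" as name(argument=value, ...), one argument or row to a line, values as JSON. play_rows: Moves the arm, as the interface text tells. Its arguments: {"type":"object","properties":{"moves":{"type":"array"},"jaw":{"type":"number"},"force":{"type":"number"}},"required":["moves"]}

```bash
mkdir -p pics
cat > h.py <<'E'
import numpy as np, cv2, pickle
from scipy.spatial.transform import Rotation as R
def att(f):
    a=np.array(f["attitude"],float); return a if a.shape==(3,3) else R.from_quat(a).as_matrix()
def ray(f,u,v):
    K=np.array(f["intrinsics"]); d=np.array([(u-K[0,2])/K[0,0],(v-K[1,2])/K[1,1]]); s=d.copy()
    for _ in range(20): s=d/(1+f["k1"]*(s@s))
    return att(f)@np.array([s[0],s[1],1])
def onplane(f,u,v,z=0):
    r=ray(f,u,v); o=np.array(f["origin"]); return o+r*(z-o[2])/r[2]
def proj(f,p):
    c=att(f).T@(np.array(p)-f["origin"]); s=c[:2]/c[2]; s=s*(1+f["k1"]*(s@s)); K=np.array(f["intrinsics"])
    return K[:2,:2]@s+K[:2,2]
def grab(n,tag):
    from station import manip
    f=manip.grab_frame(n); pickle.dump(f,open(f"{tag}.pkl","wb")); cv2.imwrite(f"pics/{tag}.png",f["color"]); return f
def load(t): return pickle.load(open(t+".pkl","rb"))
E
python3 - <<'E'
from h import *
from station import manip
for n in("side","top"):
    f=grab(n,n+"0"); print(n,f["origin"],f["attitude"],f["k1"],f["intrinsics"])
s=manip.read_state(); print(s["clock"],s["tcp_pos"],s["tcp_rot"],manip.tips_ahead,s["opening"],s["wrist_force"])
E
```

```text
side [ 0.38540009 -0.54930755  0.67059755] [ 0.90466984 -0.12067236  0.05516806 -0.40492858] -0.08474430900272326 [[364.40297667   0.         251.65451017]
 [  0.         364.40297667 198.64865804]
 [  0.           0.           1.        ]]
top [0.43089512 0.03830845 0.99054474] [ 0.71374274 -0.69766474  0.03763359 -0.04918247] 0.0131834903321576 [[349.07443379   0.         258.19125746]
 [  0.         349.07443379 197.05420337]
 [  0.           0.           1.        ]]
0.1 [ 0.28295467 -0.58468306  0.23858544] [ 9.74700810e-01  2.23512048e-01 -2.36730123e-04 -7.99092258e-04] 0.017 0.08705495012086548 [ 0.21743608 -0.13223276  0.25018244]
```

```bash
python3 -c "
import cv2
for n in('side0','top0'): cv2.imwrite(f'pics/{n}b.png',cv2.resize(cv2.imread(f'pics/{n}.png'),(800,600),interpolation=cv2.INTER_CUBIC))"
```

```text
(no output)
```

View pics/side0b.png

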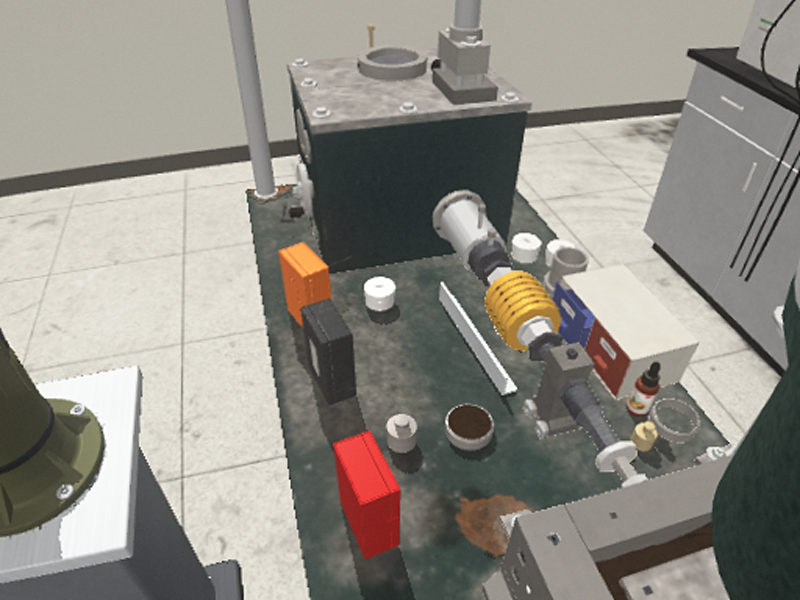

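View pics/top0b.png

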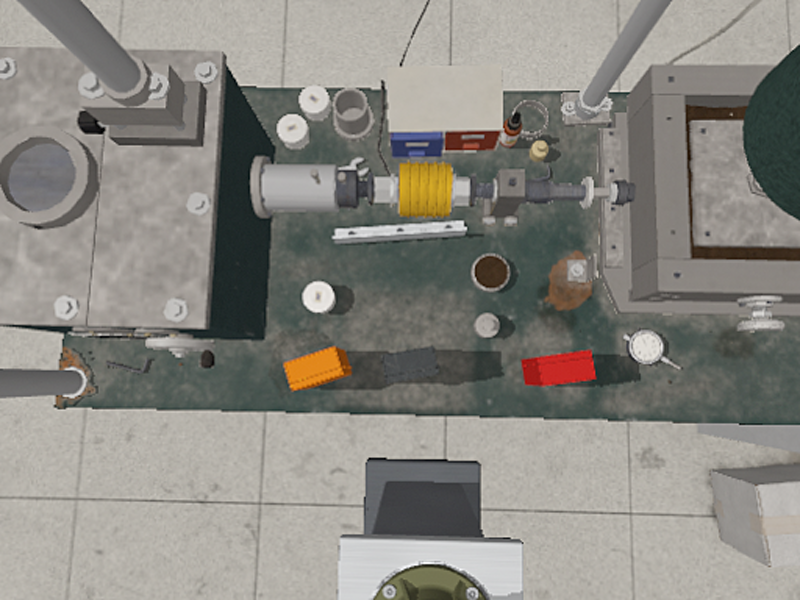

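The side view shows the black case at about (328,350) of 800x600, the stop from (440,285) to (512,390), the tin at (380,293), the weight at (402,433) and the ring at (469,427). In the top view the case is at (410,363) and the stop face runs from (335,242) to (466,233). Next I'll crop closer.

Run:
```python
from h import *
a=load("side0")["color"][180:270,180:260]; b=load("top0")["color"][135:255,200:330]
a=cv2.resize(a,None,fx=5,fy=5,interpolation=cv2.INTER_CUBIC); b=cv2.resize(b,None,fx=3,fy=3,interpolation=cv2.INTER_CUBIC)
a=cv2.convertScaleAbs(a,alpha=1.6,beta=20);b=cv2.convertScaleAbs(b,alpha=1.8,beta=20)
o=np.zeros((450,800,3),np.uint8); o[:450,:400]=a; o[:360,400:790]=b
cv2.imwrite("pics/crop.png",o)
```

```text
(no output)
```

View pics/crop.png

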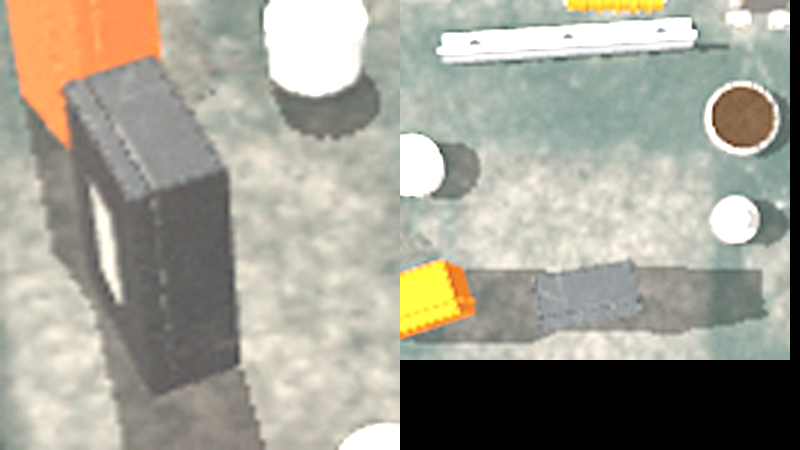

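The crop shows the case's top-face corners and its lower right edge in the side view, plus the stop's front edges in the top view. I'll fit the poses from these.

Run:
```python
from h import *
from scipy.optimize import least_squares
S,T=load("side0"),load("top0")
sp=lambda u,v:np.array([180+u/5-.4,180+v/5-.4]); tp=lambda u,v:np.array([200+(u-400)/3-.3,135+v/3-.3])
# local: a along fall (lid->base), b to left ; foot = base bottom edge
W=.093;D=.046;H=.130
obs=[(S,(-D,W/2,H),sp(65,88)),(S,(-D,-W/2,H),sp(132,200)),(S,(0,-W/2,H),sp(229,172)),(S,(0,W/2,H),sp(155,57)),(S,(-D,-W/2,0),sp(157,393)),(S,(0,-W/2,0),sp(240,362)),
(T,(0,W/2,H),tp(538,276)),(T,(0,-W/2,H),tp(631,262)),(T,(-D,-W/2,H),tp(640,307))]
def P(q,l): c,s=np.cos(q[2]),np.sin(q[2]); return np.array([q[0]+c*l[0]-s*l[1],q[1]+s*l[0]+c*l[1],l[2]])
f=lambda q:np.concatenate([proj(c,P(q,l))-o for c,l,o in obs])
r=least_squares(f,[.45,.03,0]); print("foot,yaw",r.x); print(r.fun.reshape(-1,2).round(1).tolist())
for n,z in(("bot z0",0),): print("stop",n,onplane(T,*tp(442,62),z),onplane(T,*tp(697,48),z))
print("stop top z.04",onplane(T,*tp(442,55),.04),onplane(T,*tp(697,41),.04))
b=lambda u,v:(u*.64,v*.64)
print("side stop bot",onplane(S,*b(440,300),0),onplane(S,*b(507,394),0),"top",onplane(S,*b(440,283),.04),onplane(S,*b(513,387),.04))
print("tin",onplane(T,*b(319,296),.036),"weight",onplane(T,*b(487,324),.049),"ring",onplane(T,*b(491,272),.02))
print("orange near",onplane(T,*b(351,372),.13),onplane(T,*b(346,348),.13),"red",onplane(T,*b(523,362),.13))
for n,z in(("tin",.036),):pass
q=r.x;d=np.array([np.cos(q[2]),np.sin(q[2])]);print("far end after fall",q[:2]+d*.13, "lid ctr",q[:2]-d*D)
```

```text
foot,yaw [0.4718166  0.04727149 0.19005655]
[[-1.3, -2.8], [-0.1, 1.1], [0.8, -0.1], [-0.3, -2.4], [-0.4, 1.8], [1.1, 1.3], [-4.2, -0.2], [2.1, -1.8], [2.3, 1.8]]
stop bot z0 [0.6722654  0.18818128 0.        ] [ 0.69104884 -0.05831586  0.        ]
stop top z.04 [0.66917411 0.1823886  0.04      ] [ 0.68719984 -0.05434814  0.04      ]
side stop bot [0.67335156 0.18016798 0.        ] [ 0.70159371 -0.05515842  0.        ] top [0.67096707 0.18016296 0.04      ] [ 0.69650161 -0.07479863  0.04      ]
tin [0.56654961 0.20540894 0.036     ] weight [ 0.52209706 -0.09002957  0.049     ] ring [ 0.61919668 -0.10069945  0.02      ]
orange near [0.43388648 0.13349133 0.13      ] [0.47127789 0.14273208 0.13      ] red [ 0.45582363 -0.13540818  0.13      ]
far end after fall [0.59947576 0.07183036] lid ctr [0.4266449  0.03858142]
```

Run:
```python
from h import *
S,T=load("side0"),load("top0")
o=[]
W=.093;D=.046;H=.130
def P(q,l): c,s=np.cos(q[2]),np.sin(q[2]); return np.array([q[0]+c*l[0]-s*l[1],q[1]+s*l[0]+c*l[1],l[2]])
q=[.4718,.0473,.19]
for F,(x0,y0,w,h),k in((S,(170,180,80,110),5),(T,(210,140,110,110),5)):
    im=cv2.resize(F["color"],None,fx=k,fy=k,interpolation=cv2.INTER_CUBIC); im=cv2.convertScaleAbs(im,alpha=1.8,beta=25)
    L=[(-D,W/2),(-D,-W/2),(0,-W/2),(0,W/2)]
    pt=lambda p:tuple(int(v) for v in (proj(F,p)+.5)*k)
    for i in range(4):
        for z,c in((H,(0,255,0)),(0,(0,0,255))): cv2.line(im,pt(P(q,(*L[i],z))),pt(P(q,(*L[(i+1)%4],z))),c,1)
        cv2.line(im,pt(P(q,(*L[i],0))),pt(P(q,(*L[i],H))),(255,255,0),1)
    for z in(0,.04): cv2.line(im,pt((.672,.188,z)),pt((.691,-.058,z)),(0,0,255),1)
    c=np.zeros((550,550 if F is T else 250,3),np.uint8); r=im[y0*k:(y0+h)*k,x0*k:x0*k+c.shape[1]]; c[:r.shape[0]]=r; o.append(c)
cv2.imwrite("pics/ov.png",np.hstack(o))
```

```text
(no output)
```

View pics/ov.png

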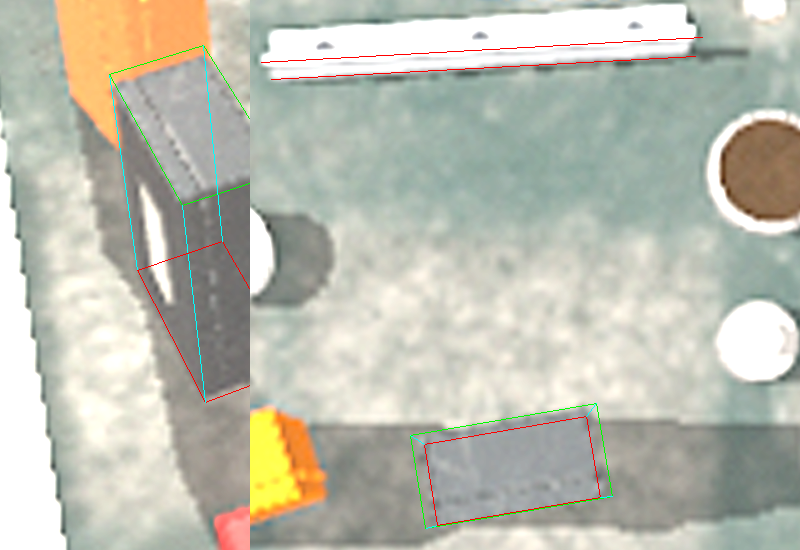

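Emit:
play_rows(
  moves=[
    {"dp":[0.5,-0.95,0],"spin":0.27},
    {"dp":[0.5,-0.95,0],"spin":0.27},
    {"dp":[0.5,-0.95,0],"spin":0.27},
    {"dp":[0.5,-0.95,0],"spin":0.27},
    {"dp":[0.5,-0.95,0],"spin":0.27},
    {"dp":[0.5,-0.95,0],"spin":0.27},
    {"dp":[0.5,-0.95,0],"spin":0.27},
    {"dp":[0.5,-0.95,0],"spin":0.27},
  ],
  jaw=0.08,
)

```text
clock: 1.1
tcp_pos: [0.3082, -0.4147, 0.2391]
tcp_rot: [0.995, 0.095, -0.0, -0.0]
wrist_force: [-0.0, 0.1, -0.2]
opening: 0.0403
grip_force: 0.0
```

Emit:
play_rows(
  moves=[
    {"dp":[0.4,-1,0],"spin":0},
    {"dp":[0.4,-1,0],"spin":0},
    {"dp":[0.4,-1,0],"spin":0},
    {"dp":[0.4,-1,0],"spin":0},
    {"dp":[0.4,-1,0],"spin":0},
    {"dp":[0.4,-1,0],"spin":0},
    {"dp":[0.4,-1,0],"spin":0},
    {"dp":[0.4,-1,0],"spin":0},
  ],
)

```text
clock: 2.1
tcp_pos: [0.3409, -0.2449, 0.2396]
tcp_rot: [0.995, 0.096, 0.0, 0.0]
wrist_force: [0.2, 0.3, 0.0]
opening: 0.0399
grip_force: 0.0
```

Emit:
play_rows(
  moves=[
    {"dp":[0.35,-0.82,0],"spin":0},
    {"dp":[0.35,-0.82,0],"spin":0},
    {"dp":[0.35,-0.82,0],"spin":0},
    {"dp":[0.35,-0.82,0],"spin":0},
    {"dp":[0.35,-0.82,0],"spin":0},
    {"dp":[0.35,-0.82,0],"spin":0},
    {"dp":[0.35,-0.82,0],"spin":0},
    {"dp":[0.35,-0.82,0],"spin":0},
  ],
)

```text
clock: 3.1
tcp_pos: [0.3709, -0.1058, 0.2396]
tcp_rot: [0.995, 0.096, 0.0, 0.0]
wrist_force: [0.6, 0.9, 0.0]
opening: 0.0399
grip_force: 0.0
```

Emit:
play_rows(
  moves=[
    {"dp":[0.35,-0.82,0],"spin":0},
    {"dp":[0.35,-0.82,0],"spin":0},
    {"dp":[0.35,-0.82,0],"spin":0},
    {"dp":[0.35,-0.82,0],"spin":0},
    {"dp":[0.35,-0.82,0],"spin":0},
    {"dp":[0.35,-0.82,0],"spin":0},
    {"dp":[0.35,-0.82,0],"spin":0},
    {"dp":[0.35,-0.82,0],"spin":0},
  ],
)

```text
clock: 4.1
tcp_pos: [0.4007, 0.0338, 0.2395]
tcp_rot: [0.995, 0.096, 0.0, 0.0]
wrist_force: [0.5, 0.4, -0.4]
opening: 0.0399
grip_force: 0.0
```

Emit:
play_rows(
  moves=[
    {"dp":[0,0,1],"spin":0},
    {"dp":[0,0,1],"spin":0},
    {"dp":[0,0,1],"spin":0},
    {"dp":[0,0,1],"spin":0},
    {"dp":[0,0,1],"spin":0},
    {"dp":[0,0,0.8],"spin":0},
    {"dp":[0,0,0],"spin":0},
    {"dp":[0,0,0],"spin":0},
  ],
)

```text
clock: 5.1
tcp_pos: [0.401, 0.0329, 0.1241]
tcp_rot: [0.995, 0.096, 0.0, 0.0]
wrist_force: [0.1, 0.0, -0.0]
opening: 0.0403
grip_force: 0.0
```

Run:
```python
from h import *
f=grab("side","side1"); g=grab("top","top1")
k=4
a=cv2.resize(f["color"][160:290,150:260],None,fx=k,fy=k); b=cv2.resize(g["color"][175:275,220:310],None,fx=k,fy=k)
b=cv2.copyMakeBorder(b,0,a.shape[0]-b.shape[0],0,0,cv2.BORDER_CONSTANT)
cv2.imwrite("pics/c1.png",cv2.convertScaleAbs(np.hstack([a,b]),alpha=1.5,beta=20))
```

```text
(no output)
```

View pics/c1.png

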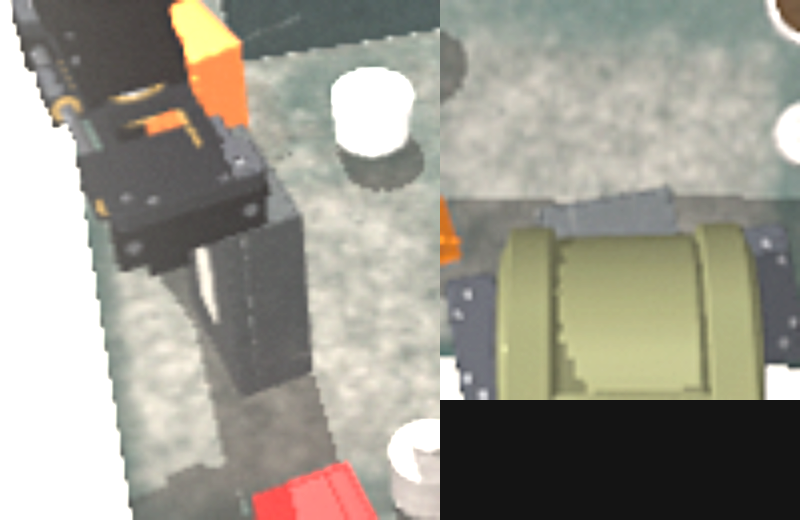

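The fingers are behind the lid and above mid height, with the weight and the orange case clear. Now I'll push.

Emit:
play_rows(
  moves=[
    {"dp":[0.6,0,0],"spin":0},
    {"dp":[0.5,0,0],"spin":0},
    {"dp":[0.4,0,0],"spin":0},
    {"dp":[0.3,0,0],"spin":0},
    {"dp":[0.3,0,0],"spin":0},
    {"dp":[0.3,0,0],"spin":0},
    {"dp":[0.3,0,0],"spin":0},
    {"dp":[0.3,0,0],"spin":0},
  ],
)

```text
clock: 6.2
tcp_pos: [0.4599, 0.044, 0.1235]
tcp_rot: [0.995, 0.096, 0.0, 0.0]
wrist_force: [-1.2, 0.6, -0.4]
opening: 0.0397
grip_force: 0.0
```

Run:
```python
from h import *
f=grab("side","side2")
cv2.imwrite("pics/c2.png",cv2.convertScaleAbs(cv2.resize(f["color"][160:290,150:310],None,fx=4,fy=4),alpha=1.5,beta=20))
```

```text
(no output)
```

View pics/c2.png

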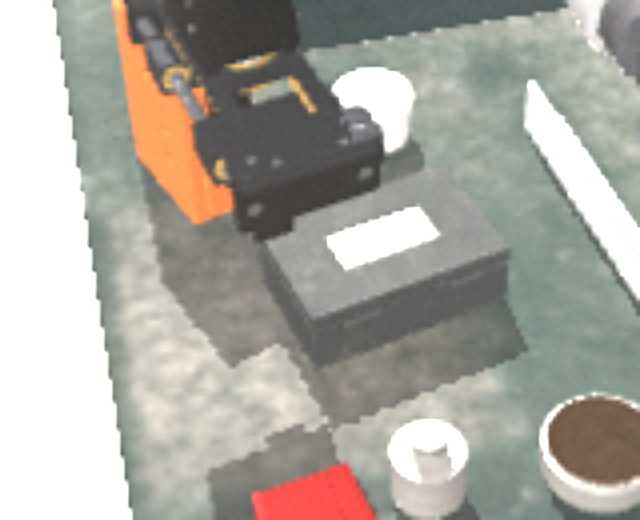

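The case has fallen and lies lid up. In the 4x crop the lid corners are near-right (315,323), near-left (265,240) and far-right (508,250).

Run:
```python
from h import *
from scipy.optimize import least_squares
S=load("side2"); sp=lambda u,v:np.array([150+u/4-.4,160+v/4-.4])
for n,p,z in(("nr",(315,323),.046),("nl",(265,240),.046),("fr",(508,250),.046),("fl",(440,170),.046),("nrb",(322,366),0),("frb",(505,297),0)): print(n,onplane(S,*sp(*p),z).round(4))
W=.093;L=.13;D=.046
obs=[((0,-W/2,D),(315,323)),((0,W/2,D),(265,240)),((L,-W/2,D),(508,250)),((0,-W/2,0),(322,366)),((L,-W/2,0),(505,297))]
def P(q,l): c,s=np.cos(q[2]),np.sin(q[2]); return np.array([q[0]+c*l[0]-s*l[1],q[1]+s*l[0]+c*l[1],l[2]])
r=least_squares(lambda q:np.concatenate([proj(S,P(q,l))-sp(*o) for l,o in obs]),[.47,.05,.19]);print(r.x,r.fun.round(1)); print(P(r.x,(L,0,0)))
```

```text
nr [0.4817 0.0012 0.046 ]
nl [0.467  0.0745 0.046 ]
fr [0.6063 0.0281 0.046 ]
fl [0.5867 0.1073 0.046 ]
nrb [0.4853 0.0073 0.    ]
frb [0.6079 0.032  0.    ]
[0.47267827 0.04467543 0.23241363] [ 0.9  0.4 -3.2 -3.9  1.3 -0.7 -0.1  2.6  1.1  0.6]
[0.599183   0.07461793 0.        ]
```

Emit:
play_rows(
  moves=[
    {"dp":[-0.35,0.4,0],"spin":0},
    {"dp":[-0.35,0.4,0],"spin":0},
    {"dp":[0,0,0.8],"spin":0},
    {"dp":[0,0,0.8],"spin":0},
    {"dp":[0,0,0.8],"spin":0},
    {"dp":[0,0,0.8],"spin":0},
    {"dp":[0,0,0.8],"spin":0},
    {"dp":[0,0,0.35],"spin":0},
  ],
)

```text
clock: 7.25
tcp_pos: [0.4481, 0.0258, 0.0351]
tcp_rot: [0.995, 0.096, -0.001, -0.0]
wrist_force: [-0.1, -0.1, 0.7]
opening: 0.0401
grip_force: 0.0
```

Emit:
play_rows(
  moves=[
    {"dp":[0.35,0,0],"spin":0},
    {"dp":[0.35,0,0],"spin":0.1},
    {"dp":[0.35,0,0],"spin":0.1},
    {"dp":[0.35,0,0],"spin":0.1},
    {"dp":[0.35,0,0],"spin":0.1},
    {"dp":[0.35,0,0],"spin":0.15},
    {"dp":[0.35,0,0],"spin":0.15},
    {"dp":[0.35,0,0],"spin":0.15},
  ],
)

```text
clock: 8.25
tcp_pos: [0.5045, 0.0345, 0.0365]
tcp_rot: [0.999, 0.044, -0.0, 0.0]
wrist_force: [-3.5, -0.0, 2.7]
opening: 0.0403
grip_force: 1.7
```

Run:
```python
from h import *
f=grab("side","side3"); g=grab("top","top3")
a=cv2.resize(f["color"][165:295,170:340],None,fx=4,fy=4)[:,:400*2]
b=cv2.resize(g["color"][140:250,205:325],None,fx=4,fy=4)
k=.58;a=cv2.resize(f["color"][165:295,190:340],None,fx=3,fy=3);b=cv2.resize(g["color"][135:250,210:325],None,fx=3,fy=3)
b=cv2.copyMakeBorder(b,0,a.shape[0]-b.shape[0],0,0,cv2.BORDER_CONSTANT)
cv2.imwrite("pics/c3.png",cv2.convertScaleAbs(np.hstack([a,b]),alpha=1.5,beta=20))
```

```text
(no output)
```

View pics/c3.png

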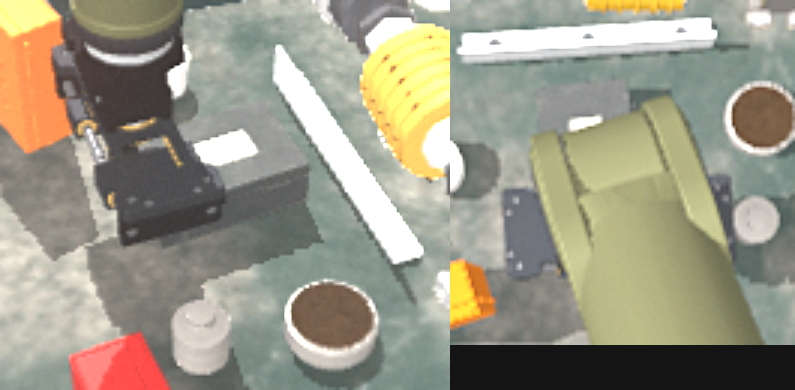

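Emit:
play_rows(
  moves=[
    {"dp":[-0.4,0,0],"spin":0},
    {"dp":[0,-0.5,0],"spin":0},
    {"dp":[0,-0.5,0],"spin":0},
    {"dp":[0.4,0,0],"spin":0},
    {"dp":[0.3,0,0],"spin":0},
    {"dp":[0.3,0,0],"spin":0},
    {"dp":[0.3,0,0],"spin":0},
    {"dp":[0.3,0,0],"spin":0},
  ],
)

```text
clock: 9.35
tcp_pos: [0.5267, 0.0561, 0.0363]
tcp_rot: [0.999, 0.045, -0.0, 0.0]
wrist_force: [-1.2, 0.2, 0.3]
opening: 0.04
grip_force: 0.6
```

Emit:
play_rows(
  moves=[
    {"dp":[0.1,0,0],"spin":0},
    {"dp":[0.1,0,0],"spin":0},
    {"dp":[0.1,0,0],"spin":0},
    {"dp":[0.05,0,0],"spin":0},
    {"dp":[0.05,0,0],"spin":0},
    {"dp":[0.05,0,0],"spin":0},
    {"dp":[0.05,0,0],"spin":0},
    {"dp":[0,0,0],"spin":0},
  ],
)

```text
clock: 10.35
tcp_pos: [0.5364, 0.0574, 0.0365]
tcp_rot: [0.999, 0.045, 0.0, 0.0]
wrist_force: [-1.3, 1.2, 0.5]
opening: 0.0401
grip_force: 0.3
```

Emit:
play_rows(
  moves=[
    {"dp":[0.05,0,0],"spin":0},
    {"dp":[0.05,0,0],"spin":0},
    {"dp":[0.05,0,0],"spin":0},
    {"dp":[0.05,0,0],"spin":0},
    {"dp":[0.05,0,0],"spin":0},
    {"dp":[0.05,0,0],"spin":0},
    {"dp":[0.05,0,0],"spin":0},
    {"dp":[0,0,0],"spin":0},
  ],
)

```text
clock: 11.35
tcp_pos: [0.5412, 0.0578, 0.0363]
tcp_rot: [0.999, 0.045, -0.002, 0.0]
wrist_force: [-8.1, -1.3, 6.2]
opening: 0.0397
grip_force: 4.0
```

Emit:
play_rows(
  moves=[
    {"dp":[0.05,0,0],"spin":0},
    {"dp":[0.05,0,0],"spin":0},
    {"dp":[0.05,0,0],"spin":0},
    {"dp":[0,0,0],"spin":0},
    {"dp":[0,0,0],"spin":0},
    {"dp":[0,0,0],"spin":0},
    {"dp":[0,0,0],"spin":0},
    {"dp":[0,0,0],"spin":0},
  ],
)

```text
clock: 12.35
tcp_pos: [0.5413, 0.0578, 0.036]
tcp_rot: [0.999, 0.045, -0.005, 0.001]
wrist_force: [-16.5, -1.4, 13.8]
opening: 0.0398
grip_force: 7.9
```

Run:
```python
from h import *
f=grab("side","side4"); g=grab("top","top4")
a=cv2.resize(f["color"][165:265,240:340],None,fx=4,fy=4);b=cv2.resize(g["color"][135:235,210:310],None,fx=4,fy=4)
cv2.imwrite("pics/c4.png",cv2.convertScaleAbs(np.hstack([a,b]),alpha=1.5,beta=20))
```

```text
(no output)
```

View pics/c4.png

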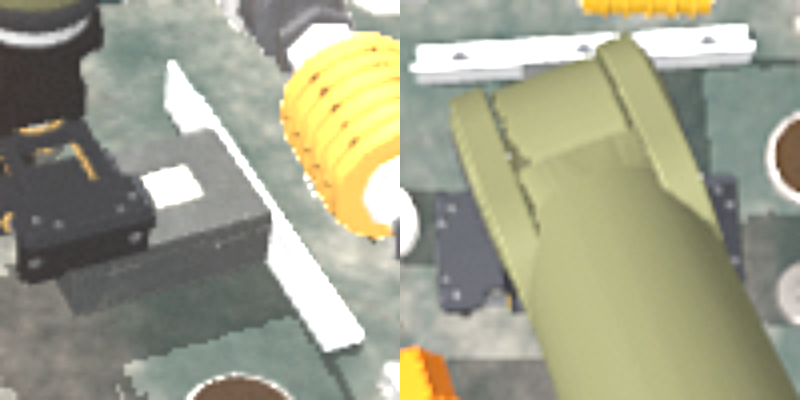

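The side view shows the far end against the stop face along its whole width. I'll back off and check.

Emit:
play_rows(
  moves=[
    {"dp":[-0.1,0,0],"spin":0},
    {"dp":[-0.15,0,0],"spin":0},
    {"dp":[-0.3,0,0],"spin":0},
    {"dp":[-0.5,0,0],"spin":0},
    {"dp":[0,0,-1],"spin":0},
    {"dp":[0,0,-1],"spin":0},
    {"dp":[0,0,-1],"spin":0},
    {"dp":[0,0,-1],"spin":0},
  ],
)

```text
clock: 13.45
tcp_pos: [0.5258, 0.0564, 0.1186]
tcp_rot: [0.999, 0.045, 0.001, 0.0]
wrist_force: [0.1, -0.7, 0.1]
opening: 0.0405
grip_force: 0.0
```

Emit:
play_rows(
  moves=[
    {"dp":[0,0,-1],"spin":0},
    {"dp":[0,0,-1],"spin":0},
    {"dp":[0,0,-1],"spin":0},
    {"dp":[0,0,-1],"spin":0},
    {"dp":[0,1,-1],"spin":0},
    {"dp":[0,1,0],"spin":0},
    {"dp":[0,1,0],"spin":0},
    {"dp":[0,1,0],"spin":0},
  ],
)

```text
clock: 14.45
tcp_pos: [0.5326, -0.024, 0.2175]
tcp_rot: [0.999, 0.045, 0.0, 0.0]
wrist_force: [0.1, 0.3, 0.5]
opening: 0.0401
grip_force: 0.0
```

Emit:
play_rows(
  moves=[
    {"dp":[-0.2,1,0],"spin":0},
    {"dp":[-0.2,1,0],"spin":0},
    {"dp":[-0.2,1,0],"spin":0},
    {"dp":[-0.2,1,0],"spin":0},
    {"dp":[-0.2,1,0],"spin":0},
    {"dp":[-0.2,1,0],"spin":0},
    {"dp":[-0.2,1,0],"spin":0},
    {"dp":[-0.2,1,0],"spin":0},
  ],
)

```text
clock: 15.45
tcp_pos: [0.5147, -0.1868, 0.2166]
tcp_rot: [0.999, 0.045, 0.0, 0.0]
wrist_force: [0.0, 0.1, 1.5]
opening: 0.0398
grip_force: 0.0
```

Run:
```python
from h import *
f=grab("side","side5"); g=grab("top","top5")
a=cv2.resize(f["color"][165:290,210:340],None,fx=3,fy=3,interpolation=cv2.INTER_CUBIC);b=cv2.resize(g["color"][140:240,210:310],None,fx=4,fy=4,interpolation=cv2.INTER_CUBIC)
a=cv2.copyMakeBorder(a,0,400-a.shape[0],0,0,cv2.BORDER_CONSTANT)
cv2.imwrite("pics/c5.png",cv2.convertScaleAbs(np.hstack([a,b]),alpha=1.4,beta=20))
```

```text
(no output)
```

View pics/c5.png

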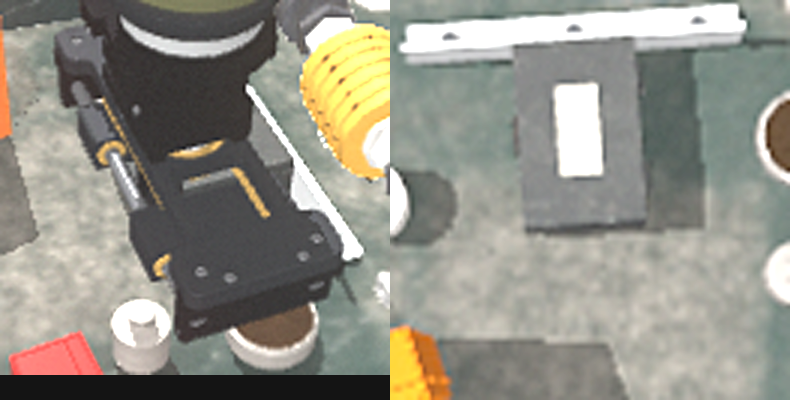

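The top view shows the case lying lid up at the stop, with the far edge running from (514,48) to (637,38) in the crop. I'll check the angle and gap with numbers.

Run:
```python
from h import *
T=load("top5"); g=cv2.cvtColor(T["color"],cv2.COLOR_BGR2GRAY).astype(float)
def edge(cols,r0,r1,sgn,z):
    P=[]
    for c in cols:
        d=sgn*np.diff(g[r0:r1,c]); i=int(d.argmax())
        if 0<i<len(d)-1:
            a,b,e=d[i-1:i+2]; i+=.5*(a-e)/(a-2*b+e+1e-9)
        P.append(onplane(T,c,r0+i+.5,z)[:2])
    P=np.array(P); 
    for _ in range(3):
        k=np.polyfit(P[:,1],P[:,0],1); r=abs(P[:,0]-np.polyval(k,P[:,1])); P=P[r<max(.002,2*np.median(r))]
    return k,r.max(),len(P)
x=lambda u:210+(u-390)/4
far=edge(range(243,271),146,156,-1,.046); near=edge(range(247,273),190,200,1,.0)
sl=edge(list(range(216,239))+list(range(284,298)),146,160,-1,0)
for n,e in(("far",far),("near",near),("stopbot",sl)): print(n,"yaw",-e[0][0].round(3),"x@.055",np.polyval(e[0],.055).round(4),e[1:])
print([onplane(T,x(u),140+v/4,.046).round(4).tolist() for u,v in((514,48),(637,38),(527,222),(645,217))])
```

```text
far yaw 0.093 x@.055 0.6814 (np.float64(0.0009396670537756835), 28)
near yaw 0.082 x@.055 0.5498 (np.float64(0.0015050137192115232), 25)
stopbot yaw 0.087 x@.055 0.6925 (np.float64(0.0006555061036923604), 26)
[[0.6721, 0.1058, 0.046], [0.6809, 0.0207, 0.046], [0.5508, 0.0933, 0.046], [0.556, 0.0129, 0.046]]
```

Run:
```python
from h import *
T=load("top5"); g=cv2.cvtColor(T["color"],cv2.COLOR_BGR2GRAY)
for c in(232,290):
    print(c,g[144:160,c].tolist(),[(r,onplane(T,c,r,0)[:2].round(4).tolist(),onplane(T,c,r,.04)[:2].round(4).tolist()) for r in(150,152,154)])
print(g[144:160,257].tolist())
```

```text
232 [68, 191, 228, 214, 211, 210, 225, 206, 122, 137, 121, 81, 80, 86, 89, 88] [(150, [0.6893, 0.1355], [0.6789, 0.1315]), (152, [0.6834, 0.1353], [0.6732, 0.1314]), (154, [0.6774, 0.1351], [0.6675, 0.1312])]
290 [214, 212, 217, 196, 114, 135, 122, 74, 64, 86, 81, 78, 78, 79, 80, 79] [(150, [0.6926, -0.0331], [0.6821, -0.0302]), (152, [0.6867, -0.0332], [0.6764, -0.0303]), (154, [0.6808, -0.0332], [0.6707, -0.0304])]
[197, 209, 155, 108, 184, 192, 69, 81, 83, 84, 88, 88, 85, 84, 83, 81]
```

```bash
python3 -c "
from station import manip
print(manip.sign_off())"
```

```text
the job is handed in; nothing more can be done
None
```

The case was tipped onto its base, lid up, and pushed until its far end sat flat against the bench stop (measured within about 1 mm and 0.01 rad); the job is handed in at about 15.5 s, and I saw no contact with the tin, weight or soil ring.

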